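# Swing the guard gate to and drop its latch bar behind the catch

## Task

Before drilling starts, shut the guard gate in front of the vise and latch it: swing the gate to with its bar lifted over the catch, press it home against the spring buffer gently, without banging or forcing anything against the latch post, and let the bar drop fully down behind the catch. Let go, leave the latch bearing on its catch, and leave the jar, hammer and cup where they are.

Things in the scene. Friction and masses are not known exactly. Their poses are not given: they have to be found in the camera images.
- bay: Fixed low steel bay on the bench, 240 x 290 mm, 120 mm side walls, a small vise with a tube inside. Origin at bench level, middle of its open front (robot side), which the gate closes. x points into the bay (the gate's closing direction), y to the hinge side, z up. In this frame the hinge axis is at x 0, y +120 mm, the latch post at x +28, y -125 mm.
- gate (a joint): Gate angle about its upright hinge, rad. 0 = gate along the bay's y axis (shut); grows as the free end swings to the robot (clockwise from above). Starts at 0.45 to 0.85, stays where left (about 1 N at the grip post moves it). Latched it reads -0.045 to +0.045, by how the catch is set; with the bar still in front of the catch nose it stays above about 0.06.
- bar (a joint): Latch bar angle on the gate, rad: 0 = level, fully down on its rest on the gate; grows as the free end is lifted, 0.35 at most. It falls by its own weight (2 to 3 N at the grip post). About 0.09 clears the catch nose.
- gate_hinge (a point): Point on the gate's hinge axis, 150 mm above the bench, at the gate's top edge. The gate is a green frame, 205 mm wide from this axis to its free edge, 20 mm thick, centred on the axis, 150 mm high.
- grip (a point): Grasp point on the bar's upright round grip post (18 mm diameter, 66 mm tall, steel): on its axis, 18 mm below its top, 48 mm above the bar's top, 182 mm above the bench with the bar down; 165 mm along the gate from the hinge axis. Turns with gate and bar; at angles 0 its axes are the bay's. Grasp from above, tool upright, pads front and back of the post, fingertips above the gate's top edge.
- bar_tip (a point): Free end of the latch bar, middle of its height. Flat steel bar, 10 mm thick front to back, 18 mm high, underside 116 mm above the bench when down; the tip is 255 mm from the hinge axis, 50 mm past the gate's free edge.
- latch_post: Fixed upright steel post, 26 x 30 x 160 mm, origin at its foot, axes as the bay. It carries the catch, spring buffer and hard stop on one carriage, which has been set up to 10 mm nearer to or farther from the robot (bay x); the setting is not measured and must be felt. More than 25 N on post, catch, buffer or stop is too much.
- jar: Loose amber glass jar, 64 mm diameter, 85 mm high, origin under its centre. Leave alone.
- hammer: Loose hammer lying beside the bay, origin under it, x along its handle to the head. Leave alone.
- cup: Loose white cup, 72 mm rim, 80 mm high, origin under its centre. Leave alone.
- bar_pivot (a point): Centre of the bar at its level pivot bolt, square to the gate: 50 mm from the hinge axis along the gate, 125 mm above the bench, 21 mm to the robot side of the gate's middle plane (so are the grip post and all of the bar). Axes as the gate. From here the grip point is 115 mm towards the free end and 57 mm up with the bar down.
- catch_nominal (a point): Where the catch nose's rear face, top edge, would be at the middle setting (the true one is up to 10 mm off along bay x; the gate would latch at angle 0). Fixed to the post, 131 mm above the bench. The steel catch is an L: shelf top at 113 mm under the bar's end, upturned nose 16 mm thick at its front, 15 mm above the bar's underside, square-fronted: the bar must be lifted over and dropped behind it.
- buffer_nominal (a point): Buffer's tip at the middle setting: behind the gate's free edge, 190 mm from the hinge axis. Spring, 1.2 N/mm. The lifted bar's front passes the nose at a push of 7 to 8 N at the grip post; the hard stop comes 5 mm later (at the bar's end), at about 13 N. Push 9 to 12 N, then lower; if it will not go down it is on the nose: lift, push a little more, lower. Then the spring presses bar on nose.

How it is judged (in metres and radians):
On the way:
1. the bar is held up, clear of the catch nose, with the gate swung almost shut (value of joint bar above 0.075 rad and value of joint gate below 0.12 rad), for 0.1 s.
At the end, for the whole second after the job is handed in: The gate is shut (angle below 0.054 rad) and at rest, the bar is fully down (within 0.02 rad) behind the catch nose, and the spring holds it bearing on the catch (more than 1 N) (value of joint gate between -0.08 and 0.054 rad and value of joint bar below 0.02 rad and contact force between latch_post and anything else above 1 N and velocity of joint gate between -0.05 and 0.05 rad/s); the robot touches nothing.
It fails at once if more than 25 N on the latch post, its catch, buffer or stop (contact force between latch_post and anything else above 25 N).
It fails at once if a bystander moved by more than 30 mm or the jar or cup tipped (distance of any of jar, hammer, cup from where it was at the start of the episode above 0.03 m or angle between any of jar, cup's own z axis and vertical above 0.4 rad).
It also fails if it takes over 48 s, if anything falls off the work surface, if the arm or the gripper's body presses on something with over 40 N, if the wrist force passes 120 N, or if a joint passes its speed limit or range.

## Robot

A 6-joint arm with a two-finger parallel gripper is mounted at the origin on the work surface. World frame = base frame: x ahead of the robot, y to its left, z up, the work surface at z = 0. Lengths are in mm, angles in rad, forces in N, time in s.
With the tool pointing down it reaches from about 350 to 775 mm from the base axis. Payload 7.3 kg.
Tool frame: the origin (TCP) lies midway between the tips of the shut fingers; the grasp point (between the pads) lies 19 mm behind it (grasp_offset is the z of the grasp point in the tool frame, in mm); z points along the fingers, y is the direction in which the jaws open and shut (so a half turn about z gives the same grasp; the last joint's range is limited). The gripper opens to 92 mm and grips with 3 to 60 N. Pads are 19 mm wide; open, the fingers measure 130 mm over their backs; the gripper's body (75 mm by 190 mm) begins 47 mm behind the grasp point.
Start: joints at [-1.381, 0.342, 1.524, -0, 1.275, -0.146], TCP at [173.023, -495.689, 226.741] pointing down, gripper open.
Joint ranges: [-2.53, 2.53], [-0.77, 2.02], [0.04, 2.7], [-1, 4.14], [0.28, 2.66], [-3.11, 3.11]. Speed limits (rad/s): [2.57, 2.57, 3.14, 3.14, 3.14, 3.14].

## Interface

Orientations are given as [roll, pitch, yaw] about the fixed x, y, z axes, in that order (R = Rz(yaw) Ry(pitch) Rx(roll)).
In Python, from plant import get_obs, capture, camera_model, close_job, boxes_of, regions_of, place_of, grasp_offset gives the robot as it stands. The module is installed in compiled form; this text tells all that it offers.
- The arm moves only by the tool send_rows, never from a script. Its argument "targets" is a list that holds one entry, the list of rows, each a list of 7 numbers: the turn, a rotation vector about the tool's x, y, z in degrees, then the shift along the tool's x, y, z in mm, then the closure, from -1 (fully open) to 1 (shut). A call has 1 to 5 rows; each row is the pose to reach, as a shift and turn from the pose commanded when the call began, along the tool's axes at that moment; what a row does not reach only later rows make up. A row lasts 1/12 s, in which the tool goes at most 41.7 mm and 7.16 degrees, less where a joint would pass 70% of its speed; a pose out of reach is approached as far as the arm can. A call with a gripper value outside its range is refused whole. The fingers move at their own pace and stop on an object; the grip force is fixed at half the most. Time passes only in rows, so rows that repeat a pose let the fingers close. It gives the time, the measured TCP pose, the force and the opening at its end, in the units of the state.
- get_obs(): the state, without advancing time (a new reading comes with each control period).
- capture(name): name is "scene" or "top"; returns the picture (420x560x3 uint8, red, green, blue); there is no depth.
- camera_model(name): a dict with "K" (3x3 intrinsics, pixels), "k1" (the pictures are not rectified: a ray, as slopes to the right and down, at radius r is drawn at 1 + k1 r^2 times it, then the intrinsics apply), "world_to_cam" (4x4, takes a point from world to camera coordinates). Camera axes: x right, y up, looking along -z (the intrinsics and any distortion apply to the point x, -y, -z); pixel columns grow to the right and rows downward; lengths in mm; the calibration is good to about 2 mm. A picture is of the moment at which its call begins. camera_model takes no time and is no camera call.
- close_job(): hands the job in, once; it reports no verdict.
Trained networks look in the newest picture that a camera, given by its name, has taken for a name from the list of things; names that differ only in an ending like _2 or _b are one class to them, and where a whole thing is asked for, a point or a joint stands for the part that bears it (a point fixed in the world has none). Each returns a list of dicts, best first, with "conf" (0 to 1); they miss things now and then, are a little off and sometimes report something else, mostly with a low value. They report only what shows in the picture. A call takes as long as a camera call.
- boxes_of(label, camera): "location" ([row, column] in pixels, amid what is visible of it).
- regions_of(label, camera): "region" (420x560 bool, what is visible of it) and "location" ([row, column] in pixels, amid what is visible of it).
- place_of(label, camera): "location" ([row, column] in pixels: a listed point, or the origin of a listed thing).
The state is a dict: "time": time; "joint_positions": joint angles; "dq": joint speeds; "tau": joint torques, N m; "tool_pos": TCP position; "tcp_rot": TCP orientation; "contact_force": force on the tool from outside, world axes, zero at the start; "moment": the same for the moment, N m; "grip_width": finger opening in mm.
Only numpy, scipy, OpenCV 4.12 (cv2) and the standard library are available. Lean on these libraries where they do the work, as an engineer would, in place of code of your own. Each camera call takes 0.05 s, during which the arm holds its last target.

## Working session

There is one attempt and no reset: what is moved stays moved. The work goes in short steps, Python scripts to look and compute and a tool call to move; the robot and the scene stay as the last step left them, time stands still between calls to the robot, and variables do not carry over. Pictures are saved under pics/ and viewed, and the job is handed in when it is done.

Besides the shell and the picture viewer there is one more tool, called as name(argument=value, ...) on one line, values as JSON. send_rows: Moves the arm, as the interface text tells. Its arguments: {"type":"object","properties":{"targets":{"type":"array","items":{"type":"array","items":{"type":"array","items":{"type":"number"}}}}},"required":["targets"]}

```bash
mkdir -p pics; cat > h.py <<'E'
import numpy as np, cv2
from plant import *
def snap(cam,fn):
    im=capture(cam); cv2.imwrite('pics/'+fn,cv2.cvtColor(im,cv2.COLOR_RGB2BGR)); return im
def ray(cam,rc):
    m=camera_model(cam);K=np.array(m['K']);k1=m['k1'];W=np.array(m['world_to_cam'])
    d=np.array([(rc[1]-K[0,2])/K[0,0],(rc[0]-K[1,2])/K[1,1]])
    u=d.copy()
    for _ in range(50): u=d/(1+k1*(u@u))
    v=np.array([u[0],-u[1],-1.]);R=W[:3,:3]
    return -R.T@W[:3,3],R.T@v
def atz(cam,rc,z):
    o,d=ray(cam,rc); return o+d*(z-o[2])/d[2]
def tri(a,b):
    A=np.zeros((3,3));B=np.zeros(3)
    for o,d in (a,b):
        d=d/np.linalg.norm(d);P=np.eye(3)-np.outer(d,d);A+=P;B+=P@o
    x=np.linalg.solve(A,B); 
    return x,[np.linalg.norm(np.cross(x-o,d/np.linalg.norm(d))) for o,d in (a,b)]
def proj(cam,p):
    m=camera_model(cam);K=np.array(m['K']);W=np.array(m['world_to_cam'])
    c=W[:3,:3]@np.array(p)+W[:3,3];u=np.array([c[0],-c[1]])/-c[2];u=u*(1+m['k1']*(u@u))
    return np.array([K[1,1]*u[1]+K[1,2],K[0,0]*u[0]+K[0,2]])
E
python3 - <<'E'
from h import *
np.set_printoptions(precision=1,suppress=True)
for c in('scene','top'):
    snap(c,c+'0.png')
o=get_obs();print(o)
print(grasp_offset if not callable(grasp_offset) else grasp_offset())
Z=dict(gate_hinge=150,grip=182,bar_tip=125,bay=0,latch_post=0,catch_nominal=131,bar_pivot=125,jar=0,cup=0,hammer=0)
for n,z in Z.items():
    R={}
    for c in('scene','top'):
        try:
            r=place_of(n,c)
            for q in r[:2]: print(n,c,round(q['conf'],2),np.array(q['location']),atz(c,q['location'],z))
            if r:R[c]=ray(c,r[0]['location'])
        except Exception as e: print(n,c,e)
    if len(R)==2: print('  tri',*tri(R['scene'],R['top']))
print(get_obs()['time'])
E
```

```text
{'time': 0.1, 'joint_positions': array([-1.4,  0.3,  1.5,  0. ,  1.3, -0.1]), 'dq': array([-0., -0., -0., -0., -0.,  0.]), 'tau': array([  0. , -43.2, -24.5,   0.1,   0.1,  -0. ]), 'tool_pos': array([ 172.9, -495.3,  226.1]), 'tcp_rot': array([-3.1, -0. ,  0.3]), 'contact_force': array([ 0.3, -1. , -0.6]), 'moment': array([ 0., -0., -0.]), 'grip_width': 91.68088162028805}
-18.8
gate_hinge scene 0.82 [210.5 351.6] [620.8 151.7 150. ]
gate_hinge scene 0.43 [241.6 272.8] [675.3 -40.7 150. ]
gate_hinge top 0.65 [185.7 213.2] [624.7 160.9 150. ]
  tri [623.5 155.4 153.6] [np.float64(4.778752618334733), np.float64(4.7787526183346944)]
grip scene 0.55 [181.7 282.2] [536.8   4.8 182. ]
grip top 0.75 [222.8 277.1] [537.8  11.2 182. ]
  tri [537.2   8.  182. ] [np.float64(3.2524417417831075), np.float64(3.252441741783139)]
bar_tip scene 0.82 [189.8 245.8] [499.7 -76.3 125. ]
bar_tip top 0.7 [233.  311.4] [513.3 -68.3 125. ]
  tri [512.8 -72.5 139.5] [np.float64(5.074347133614713), np.float64(5.074347133614717)]
bay scene 0.97 [258.6 302. ] [637.5  40.1   0. ]
bay scene 0.35 [180.1 285.1] [379.
[... 730 characters left out ...]
[205.6 232.6] [579.2 118.9 125. ]
  tri [579.8 121.2 113.1] [np.float64(0.5538335363178717), np.float64(0.5538335363178648)]
jar scene 0.72 [242.6 379.1] [623.9 244.    0. ]
jar top 0.66 [193.9 194.6] [616.7 239.8   0. ]
  tri [617.9 244.7  -9.5] [np.float64(2.640988196297186), np.float64(2.640988196297295)]
cup scene 0.96 [199.4 367.6] [482.6 254.    0. ]
cup top 0.83 [242.2 192.4] [486.6 245.    0. ]
  tri [487.6 247.4   6.7] [np.float64(3.9521915429939387), np.float64(3.9521915429938046)]
hammer scene 0.91 [280.8 200.4] [ 659.1 -213.4    0. ]
hammer top 0.86 [180.8 365.5] [ 650.1 -222.1    0. ]
  tri [ 652.  -218.9   -9.7] [np.float64(5.073334865427075), np.float64(5.073334865427035)]
1.1
```

View pics/scene0.png

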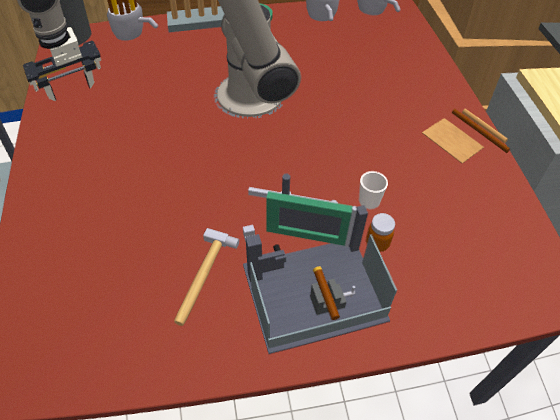

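View pics/top0.png

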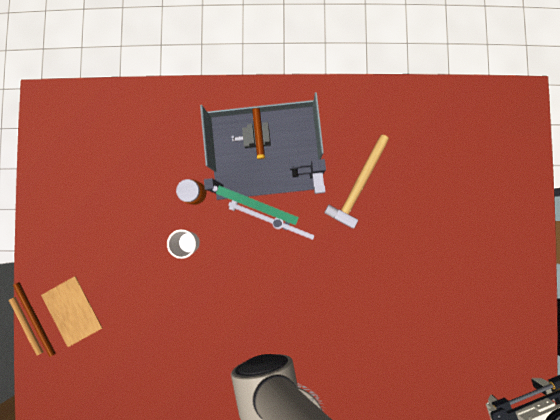

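```bash
cat > fit.py <<'E'
from h import *
from scipy.optimize import least_squares
Rz=lambda a:np.array([[np.cos(a),-np.sin(a)],[np.sin(a),np.cos(a)]])
def pt(n,p):
    x,y,w,g=p[:4]
    e=np.array([-np.sin(g),-np.cos(g)]);nn=np.array([-np.cos(g),np.sin(g)]);H=np.array([0,120.])
    q={'gate_hinge':(H,150),'grip':(H+165*e+21*nn,182),'bar_tip':(H+255*e+21*nn,125),'bar_pivot':(H+50*e+21*nn,125),
     'bay':(np.zeros(2),0),'latch_post':(np.array([28,-125.]),0),
     'free':(H+205*e,150)}[n]
    return np.r_[Rz(w)@q[0]+[x,y],q[1]]
def fit(meas):
    f=lambda p:np.concatenate([(proj(c,pt(n,p))-rc) for n,c,rc in meas])
    return least_squares(f,[625,40,0,0.5],loss='soft_l1',f_scale=1.5,x_scale=[10,10,.1,.1])
E
python3 - <<'E'
from fit import *
np.set_printoptions(precision=2,suppress=True)
meas=[]
for n in ('gate_hinge','grip','bar_tip','bar_pivot','bay','latch_post'):
    for c in('scene','top'):
        r=place_of(n,c)
        if r: meas.append((n,c,np.array(r[0]['location'])))
s=fit(meas);print(s.x)
for n,c,rc in meas: print(n,c,rc,proj(c,pt(n,s.x))-rc)
for n in('grip','gate_hinge','latch_post','bar_tip'):print(n,pt(n,s.x))
for c in('scene','top'):
    im=cv2.imread(f'pics/{c}0.png')
    H=np.array([0,120])
    big=cv2.resize(im,None,fx=3,fy=3,interpolation=cv2.INTER_CUBIC)
    def P(b,z): return (proj(c,np.r_[Rz(s.x[2])@np.array(b)+s.x[:2],z])[::-1]*3+1).astype(int).tolist()
    for b,z in [((0,145),0),((0,-145),0),((240,145),120),((240,-145),120),((0,145),120),((0,-145),120),((41,-140),160),((15,-110),160),((15,-140),160)]: cv2.circle(big,P(b,z),3,(255,0,255),-1)
    for n in('grip','gate_hinge','bar_tip','bar_pivot','free'): cv2.circle(big,(proj(c,pt(n,s.x))[::-1]*3+1).astype(int).tolist(),3,(0,255,255),-1)
    y,x=(150,150) if c=='scene' else (80,150)
    cv2.imwrite(f'pics/{c}_fit.png',big[y*3:y*3+600,x*3:x*3+800])
E
```

```text
[631.69  37.66   0.09   0.48]
gate_hinge scene [210.5 351.6] [-0.39  2.27]
gate_hinge top [185.7 213.2] [1.75 1.59]
grip scene [181.7 282.2] [0.52 3.26]
grip top [222.8 277.1] [-0.78 -0.31]
bar_tip scene [189.8 245.8] [1.73 2.29]
bar_tip top [233.  311.4] [3.09 1.43]
bar_pivot scene [208.1 333.1] [-2.05 -0.53]
bar_pivot top [205.6 232.6] [-1.36  0.15]
bay scene [258.6 302. ] [-1.8  -1.43]
bay top [192.2 268.7] [-4.2  0.6]
latch_post scene [276.1 252.1] [1.45 2.18]
latch_post top [171.3 311.7] [1.92 2.71]
grip [539.53  11.87 182.  ]
gate_hinge [620.54 157.15 150.  ]
latch_post [671.19 -84.19   0.  ]
bar_tip [505.97 -71.64 125.  ]
```

View pics/scene_fit.png

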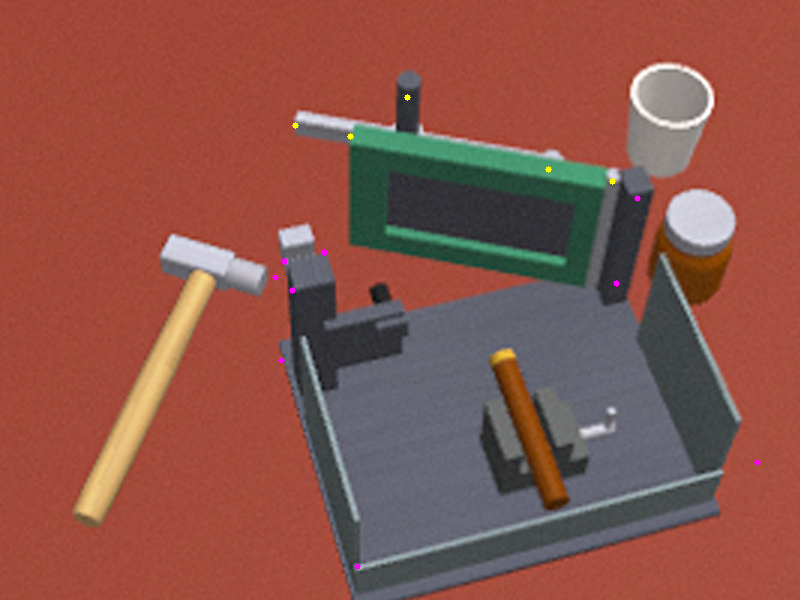

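View pics/top_fit.png

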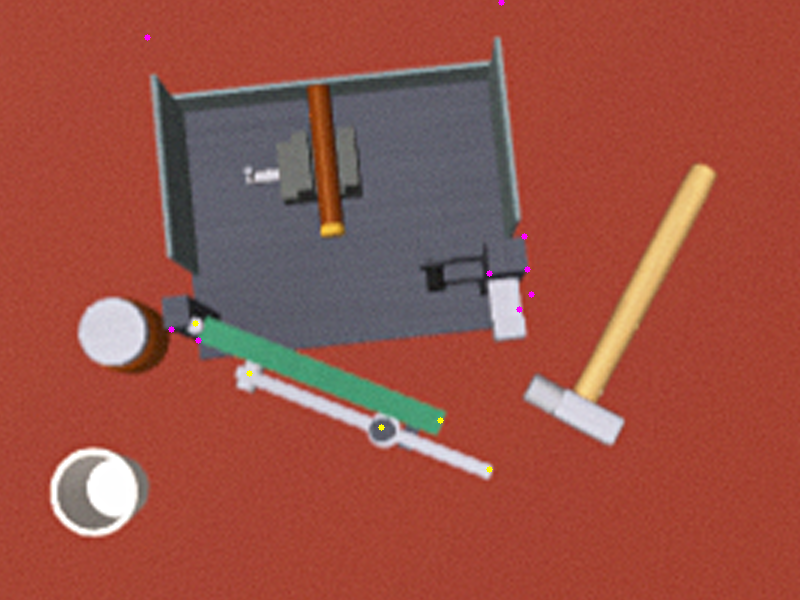

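```bash
cat > mv.py <<'E'
from fit import *
from scipy.spatial.transform import Rotation as Ro
np.set_printoptions(precision=2,suppress=True)
P=[631.69,37.66,0.09,0.48]
def rel(pos,R,o=None):
    o=o or get_obs()
    R0=Ro.from_euler('xyz',o['tcp_rot']).as_matrix()
    print('t',round(o['time'],2),'pos',o['tool_pos'],'F',o['contact_force'],'w',o['grip_width'])
    print('turn',Ro.from_matrix(R0.T@R).as_rotvec(degrees=True),'shift',R0.T@(np.array(pos)-o['tool_pos']))
def down(yaw): return Ro.from_euler('xyz',[np.pi,0,yaw]).as_matrix()
E
python3 - <<'E'
from mv import *
g=pt('grip',P); rel(np.r_[g[:2],232],down(np.pi/2+P[2]-P[3]))
E
```

```text
t 1.7 pos [ 173.03 -495.7   226.76] F [-0.49  0.29  0.63] w 91.61009914607934
turn [  0.01   0.   -48.42] shift [ 512.77 -359.35   -5.3 ]
```

send_rows(targets=[[[0, 0, -7, 34, -24, -1, -1], [0, 0, -14, 68, -48, -2, -1], [0, 0, -21, 102, -72, -3, -1], [0, 0, -28, 136, -96, -4, -1], [0, 0, -35, 170, -120, -5, -1]]])

```text
time: 2.12
tool_pos: [294.6, -324.7, 231.8]
tcp_rot: [3.141, 0.0, 0.952]
contact_force: [0.9, -0.7, -0.5]
grip_width: 91.8
```

```bash
python3 - <<'E'
from mv import *
g=pt('grip',P); rel(np.r_[g[:2],232],down(np.pi/2+P[2]-P[3]))
E
```

```text
t 2.12 pos [ 294.62 -324.75  231.85] F [ 0.94 -0.7  -0.47] w 91.77141178786678
turn [  0.02   0.01 -13.12] shift [416.36   3.16  -0.18]
```

send_rows(targets=[[[0, 0, -4, 40, 0, 0, -1], [0, 0, -8, 80, 1, 0, -1], [0, 0, -13, 120, 1, 0, -1], [0, 0, -13, 160, 2, 0, -1], [0, 0, -13, 200, 2, 0, -1]]])

```text
time: 2.53
tool_pos: [413.4, -163.5, 232.0]
tcp_rot: [3.141, 0.0, 1.174]
contact_force: [0.6, -1.5, 0.5]
grip_width: 91.5
```

```bash
python3 - <<'E'
from mv import *
g=pt('grip',P); rel(np.r_[g[:2],232],down(np.pi/2+P[2]-P[3]))
E
```

```text
t 2.53 pos [ 413.43 -163.52  232.03] F [ 0.61 -1.47  0.49] w 91.49635497257363
turn [ 0.06  0.01 -0.4 ] shift [210.83  47.5    0.03]
```

send_rows(targets=[[[0, 0, 0, 40, 9, 0, -1], [0, 0, 0, 80, 18, 0, -1], [0, 0, 0, 120, 27, 0, -1], [0, 0, 0, 160, 36, 0, -1], [0, 0, 0, 195, 44, 0, -1]]])

```text
time: 2.95
tool_pos: [529.6, 0.0, 231.8]
tcp_rot: [3.141, -0.0, 1.174]
contact_force: [0.2, -1.4, -0.6]
grip_width: 91.6
```

```bash
python3 - <<'E'
from mv import *
for c in('scene','top'):
    im=snap(c,c+'1.png'); big=cv2.resize(cv2.imread(f'pics/{c}1.png'),None,fx=3,fy=3,interpolation=cv2.INTER_CUBIC)
    y,x=(110,180) if c=='scene' else (120,170)
    cv2.imwrite(f'pics/{c}1b.png',big[y*3:y*3+450,x*3:x*3+600])
g=pt('grip',P); rel(np.r_[g[:2],232],down(np.pi/2+P[2]-P[3]))
E
```

```text
t 3.05 pos [530.61   1.71 231.35] F [-0.46 -0.37 -0.02] w 91.78095622504314
turn [ 0.03 -0.09 -0.12] shift [13.13  3.38 -0.62]
```

View pics/scene1b.png

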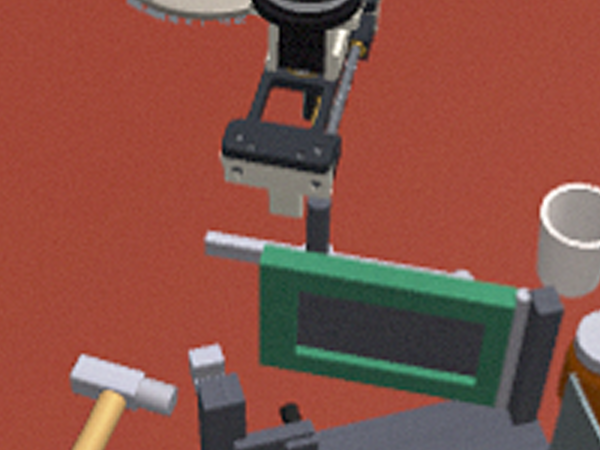

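View pics/top1b.png

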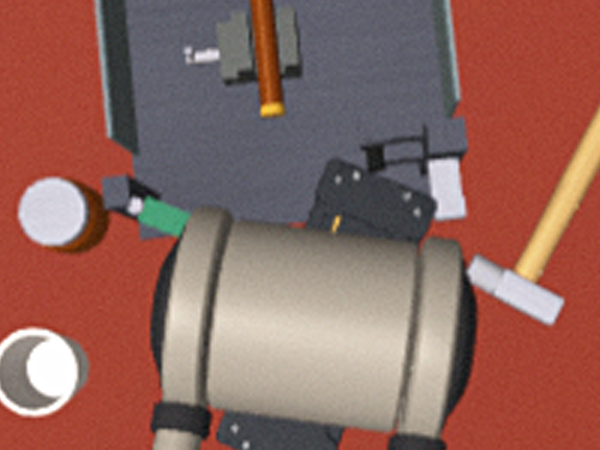

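send_rows(targets=[[[0, 0, 0, 13, 3, 0, -1], [0, 0, 0, 13, 3, 0, -1], [0, 0, 0, 13, 3, 25, -1], [0, 0, 0, 13, 3, 50, -1], [0, 0, 0, 13, 3, 67, -1]]])

```text
time: 3.47
tool_pos: [535.3, 7.4, 163.1]
tcp_rot: [-3.14, 0.001, 1.172]
contact_force: [0.6, -0.6, -0.8]
grip_width: 91.8
```

```bash
python3 - <<'E'
from mv import *
for c in('scene',):
    im=snap(c,c+'2.png'); big=cv2.resize(cv2.imread(f'pics/{c}2.png'),None,fx=4,fy=4,interpolation=cv2.INTER_CUBIC)
    y,x=(130,220)
    cv2.imwrite(f'pics/{c}2b.png',big[y*4:y*4+440,x*4:x*4+600])
g=pt('grip',P); rel(np.r_[g[:2],164],down(np.pi/2+P[2]-P[3]))
E
```

```text
t 3.52 pos [533.64   7.56 160.21] F [-1.95 -0.35 -2.28] w 91.95810418379318
turn [-0.38  0.12 -0.51] shift [ 6.57  2.75 -3.82]
```

View pics/scene2b.png

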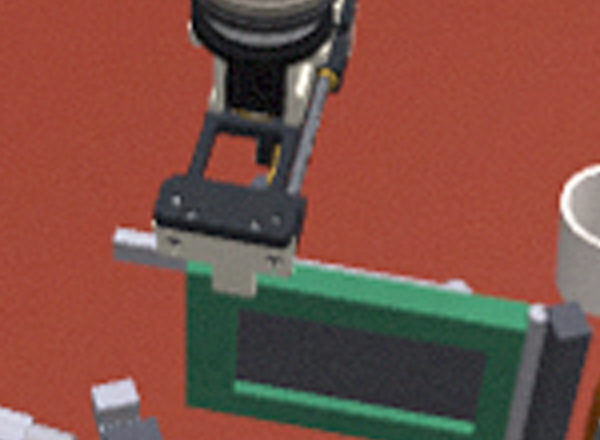

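send_rows(targets=[[[0, 0, 0, 4, 2, -2, -1], [0, 0, 0, 4, 2, -2, -1]]])

```text
time: 3.68
tool_pos: [540.7, 10.8, 168.1]
tcp_rot: [3.14, -0.001, 1.172]
contact_force: [0.1, 0.1, 1.1]
grip_width: 92.1
```

```bash
python3 - <<'E'
from mv import *
g=pt('grip',P); rel(np.r_[g[:2],164],down(np.pi/2+P[2]-P[3]))
E
```

```text
t 3.68 pos [540.73  10.83 168.1 ] F [0.08 0.09 1.08] w 92.09433241725911
turn [ 0.11 -0.04 -0.48] shift [ 0.81 -2.5   4.1 ]
```

send_rows(targets=[[[0, 0, 0, 0, 0, 0, -1], [0, 0, 0, 0, 0, 0, -1]]])

```text
time: 3.85
tool_pos: [540.5, 11.0, 168.2]
tcp_rot: [3.139, -0.001, 1.173]
contact_force: [-0.1, 0.5, 0.2]
grip_width: 91.9
```

```bash
python3 - <<'E'
from mv import *
g=pt('grip',P); rel(np.r_[g[:2],164],down(np.pi/2+P[2]-P[3]))
E
```

```text
t 3.85 pos [540.54  11.01 168.21] F [-0.13  0.47  0.16] w 91.88330172382597
turn [ 0.16 -0.04 -0.43] shift [ 0.72 -2.26  4.21]
```

Settled. Lower 4 mm and close.

send_rows(targets=[[[0, 0, 0, 0.5, -2, 4, -1], [0, 0, 0, 0.5, -2, 4, 1], [0, 0, 0, 0.5, -2, 4, 1], [0, 0, 0, 0.5, -2, 4, 1], [0, 0, 0, 0.5, -2, 4, 1]]])

```text
time: 4.27
tool_pos: [538.1, 12.5, 162.8]
tcp_rot: [3.141, 0.0, 1.174]
contact_force: [0.2, -0.0, -0.3]
grip_width: 69.5
```

send_rows(targets=[[[0, 0, 0, 0, 0, 0, 1], [0, 0, 0, 0, 0, 0, 1], [0, 0, 0, 0, 0, 0, 1]]])

```text
time: 4.52
tool_pos: [538.1, 12.5, 162.7]
tcp_rot: [3.142, 0.0, 1.174]
contact_force: [0.5, -0.4, 0.1]
grip_width: 49.7
```

```bash
python3 - <<'E'
from mv import *
for c in('scene',):
    im=snap(c,c+'3.png'); big=cv2.resize(cv2.imread(f'pics/{c}3.png'),None,fx=4,fy=4,interpolation=cv2.INTER_CUBIC)
    y,x=(130,220)
    cv2.imwrite(f'pics/{c}3b.png',big[y*4:y*4+440,x*4:x*4+600])
g=pt('grip',P); rel(np.r_[g[:2],164],down(np.pi/2+P[2]-P[3]))
o=get_obs(); print(repr(o['tcp_rot']))
E
```

```text
t 4.57 pos [538.07  12.51 162.7 ] F [-0.71  0.7   0.49] w 45.900343295254224
turn [ 0.    0.   -0.41] shift [ 0.3   0.61 -1.3 ]
array([3.14, 0.  , 1.17])
```

View pics/scene3b.png

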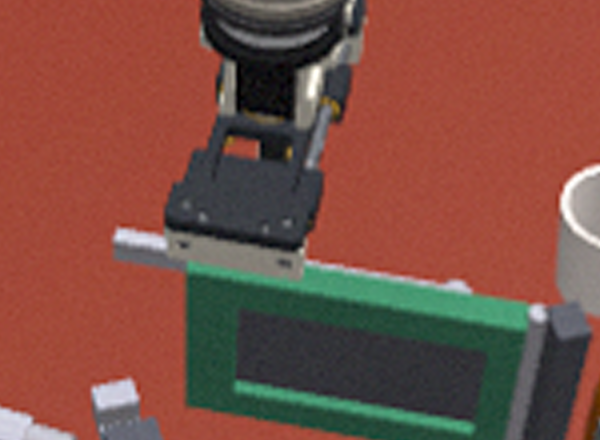

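Fingers still closing at about 80 mm/s.

send_rows(targets=[[[0, 0, 0, 0, 0, 0, 1], [0, 0, 0, 0, 0, 0, 1], [0, 0, 0, 0, 0, 0, 1], [0, 0, 0, 0, 0, 0, 1], [0, 0, 0, 0, 0, 0, 1]]])

```text
time: 4.98
tool_pos: [538.1, 12.5, 162.7]
tcp_rot: [3.141, 0.0, 1.174]
contact_force: [-0.3, -0.2, -0.2]
grip_width: 17.3
```

send_rows(targets=[[[0, 0, 0, 0, 0, 0, 1], [0, 0, 0, 0, 0, 0, 1]]])

```text
time: 5.15
tool_pos: [538.1, 12.5, 162.7]
tcp_rot: [3.142, 0.0, 1.174]
contact_force: [1.0, 0.2, 0.1]
grip_width: 17.5
```

```bash
python3 - <<'E'
from mv import *
for c in('scene',):
    im=snap(c,c+'4.png'); big=cv2.resize(cv2.imread(f'pics/{c}4.png'),None,fx=4,fy=4,interpolation=cv2.INTER_CUBIC)
    y,x=(130,220)
    cv2.imwrite(f'pics/{c}4b.png',big[y*4:y*4+440,x*4:x*4+600])
o=get_obs(); print(o)
E
```

```text
{'time': 5.2, 'joint_positions': array([-0.12,  0.43,  1.58, -0.  ,  1.13,  0.28]), 'dq': array([-0., -0., -0., -0., -0., -0.]), 'tau': array([ -0.01, -45.73, -22.6 ,   0.05,   0.1 ,  -0.01]), 'tool_pos': array([538.09,  12.54, 162.7 ]), 'tcp_rot': array([3.14, 0.  , 1.17]), 'contact_force': array([0.91, 0.76, 0.51]), 'moment': array([-0.02, -0.1 ,  0.02]), 'grip_width': 17.255266504558232}
```

View pics/scene4b.png

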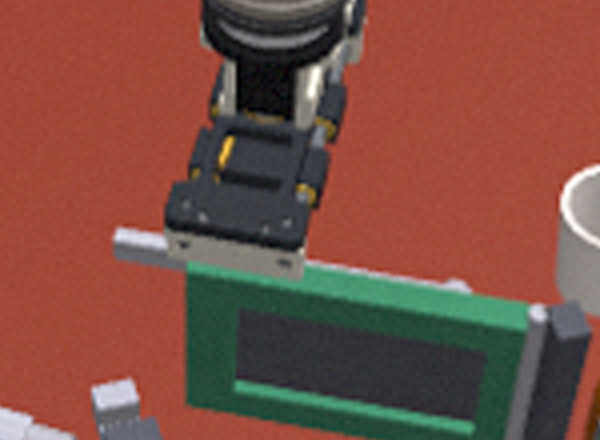

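```bash
cat > traj.py <<'E'
from mv import *
P[3]=0.489
H=pt('gate_hinge',P); PV=pt('bar_pivot',P)
T0p=np.array([538.09,12.54,162.7]); T0R=down(1.174)
def T(g,b):
    a=P[2]-P[3]; ax=np.array([np.cos(a),np.sin(a),0]) # gate normal into bay
    # lifting: free end (dir -y) up: rotation about +ax takes -y to -z ; so use -ax
    L=Ro.from_rotvec(-b*ax).as_matrix()
    p=PV+L@(T0p-PV); R=L@T0R
    Z=Ro.from_rotvec([0,0,P[3]-g]).as_matrix()
    return H+Z@(p-H), Z@R
def relT(A,B):
    return np.r_[Ro.from_matrix(A[1].T@B[1]).as_rotvec(degrees=True),A[1].T@(B[0]-A[0])]
E
python3 - <<'E'
from traj import *
for b in(.04,.08,.12,.16,.18): print(b,relT(T(P[3],0),T(P[3],b)),T(P[3],b)[0])
A=T(P[3],.18)
for g in (.46,.43,.4,.37,.34): print(g,relT(A,T(g,.18)))
E
```

```text
0.04 [ 0.01 -2.29 -0.    1.6   0.   -4.59] [538.71  14.01 167.29]
0.08 [ 0.01 -4.58  0.    3.38  0.01 -9.11] [539.4   15.66 171.81]
0.12 [  0.02  -6.88  -0.     5.34   0.01 -13.55] [540.17  17.46 176.25]
0.16 [  0.02  -9.17  -0.     7.48   0.02 -17.91] [541.    19.43 180.61]
0.18 [  0.02 -10.31  -0.     8.61   0.02 -20.06] [541.44  20.48 182.76]
0.46 [-0.3  -0.   -1.63 -0.52  4.55  0.09]
0.43 [-0.61 -0.   -3.33 -0.92  9.28  0.16]
0.4 [-0.91 -0.   -5.02 -1.18 14.02  0.21]
0.37 [-1.22 -0.   -6.71 -1.3  18.76  0.23]
0.34 [-1.53 -0.   -8.4  -1.28 23.5   0.22]
```

send_rows(targets=[[[0, -2.3, 0, 1.6, 0, -4.6, 1], [0, -4.6, 0, 3.4, 0, -9.1, 1], [0, -6.9, 0, 5.3, 0, -13.5, 1], [0, -9.2, 0, 7.5, 0, -17.9, 1], [0, -10.3, 0, 8.6, 0, -20.1, 1]]])

```text
time: 5.62
tool_pos: [541.3, 20.8, 183.0]
tcp_rot: [-3.141, 0.182, 1.174]
contact_force: [-1.5, -1.0, -1.3]
grip_width: 17.2
```

```bash
python3 - <<'E'
from traj import *
for c in('scene',):
    im=snap(c,c+'5.png'); big=cv2.resize(cv2.imread(f'pics/{c}5.png'),None,fx=4,fy=4,interpolation=cv2.INTER_CUBIC)
    y,x=(130,220)
    cv2.imwrite(f'pics/{c}5b.png',big[y*4:y*4+440,x*4:x*4+600])
o=get_obs(); print(o)
E
```

```text
{'time': 5.6667, 'joint_positions': array([-0.  ,  0.46,  1.48, -0.18,  1.28,  0.45]), 'dq': array([-0.03, -0.01,  0.03,  0.04, -0.05, -0.05]), 'tau': array([  0.63, -47.64, -23.54,   0.25,  -0.14,   0.01]), 'tool_pos': array([541.39,  20.87, 183.1 ]), 'tcp_rot': array([-3.14,  0.18,  1.17]), 'contact_force': array([-2.52, -3.09,  0.2 ]), 'moment': array([-0.66,  0.11, -0.01]), 'grip_width': 17.614297595293536}
```

View pics/scene5b.png

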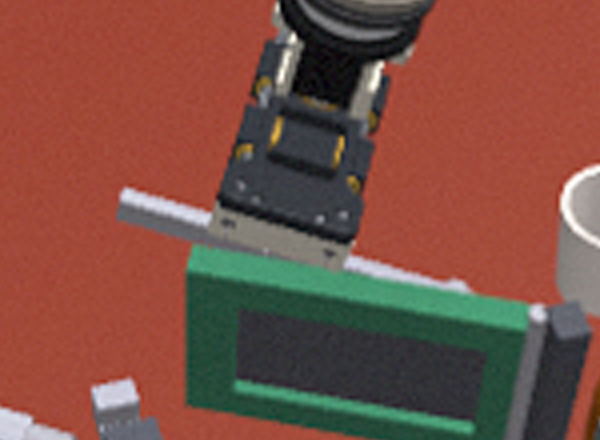

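The bar is lifted: its tip moved from y≈245 to 200 in the crop and the force stays small. Next, swing the gate.

send_rows(targets=[[[-0.3, 0, -1.6, -0.5, 4.5, 0.1, 1], [-0.6, 0, -3.3, -0.9, 9.3, 0.2, 1], [-0.9, 0, -5, -1.2, 14, 0.2, 1], [-1.2, 0, -6.7, -1.3, 18.8, 0.2, 1], [-1.5, 0, -8.4, -1.3, 23.5, 0.2, 1]]])

```text
time: 6.08
tool_pos: [562.3, 10.2, 182.2]
tcp_rot: [-3.14, 0.178, 1.324]
contact_force: [-1.7, 1.7, -1.9]
grip_width: 17.4
```

```bash
cat > st.py <<'E'
from traj import *
from scipy.optimize import least_squares
def st(b=.18):
    o=get_obs();p=o['tool_pos'];F=o['contact_force']
    s=least_squares(lambda v:T(v[0],v[1])[0]-p,[.3,b]);g,bb=s.x
    a=P[2]-g; n=np.array([np.cos(a),np.sin(a)]); e=np.array([np.sin(a),-np.cos(a)])
    print('t',round(o['time'],2),'g',round(g,4),'b',round(bb,4),'resid',s.fun,'F push',round(-F[:2]@n,2),'rad',round(F[:2]@e,2),'z',round(F[2],2),'w',round(o['grip_width'],1),'rot',o['tcp_rot'])
    return g,bb
E
python3 - <<'E'
from st import *
g,b=st()
A=T(.34,.18)
for g in (.31,.28,.25,.22,.19): print(g,relT(A,T(g,.18)))
E
```

```text
t 6.08 g 0.3422 b 0.1756 resid [-0.05 -0.11  0.07] F push 2.11 rad -1.2 z -1.86 w 17.4 rot [-3.14  0.18  1.32]
0.31 [-0.31 -0.   -1.69 -0.53  4.71  0.1 ]
0.28 [-0.62 -0.   -3.38 -0.93  9.44  0.17]
0.25 [-0.92 -0.   -5.07 -1.19 14.17  0.21]
0.22 [-1.23 -0.   -6.76 -1.3  18.92  0.23]
0.19 [-1.54 -0.   -8.46 -1.28 23.66  0.22]
```

send_rows(targets=[[[-0.3, 0, -1.7, -0.5, 4.7, 0.1, 1], [-0.6, 0, -3.4, -0.9, 9.4, 0.2, 1], [-0.9, 0, -5.1, -1.2, 14.2, 0.2, 1], [-1.2, 0, -6.8, -1.3, 18.9, 0.2, 1], [-1.5, 0, -8.5, -1.3, 23.6, 0.2, 1]]])

```text
time: 6.5
tool_pos: [584.8, 3.2, 182.1]
tcp_rot: [-3.139, 0.178, 1.475]
contact_force: [-0.8, 1.7, -2.1]
grip_width: 17.6
```

```bash
python3 - <<'E'
from st import *
snap('scene','s6.png')
im=cv2.imread('pics/s6.png');big=cv2.resize(im,None,fx=4,fy=4,interpolation=cv2.INTER_CUBIC)
cv2.imwrite('pics/s6b.png',big[150*4:150*4+520,210*4:210*4+720])
g,b=st()
A=T(.19,.18)
for g in (.175,.16,.145,.13,.115): print(g,relT(A,T(g,.18)))
E
```

```text
t 6.55 g 0.1875 b 0.1758 resid [-0.05 -0.24  0.13] F push -1.6 rad -1.98 z -2.62 w 17.3 rot [-3.14  0.18  1.48]
0.175 [-0.15 -0.   -0.85 -0.28  2.35  0.05]
0.16 [-0.31 -0.   -1.69 -0.53  4.71  0.1 ]
0.145 [-0.46 -0.   -2.54 -0.75  7.07  0.13]
0.13 [-0.62 -0.   -3.38 -0.93  9.44  0.17]
0.115 [-0.77 -0.   -4.23 -1.08 11.81  0.19]
```

View pics/s6b.png

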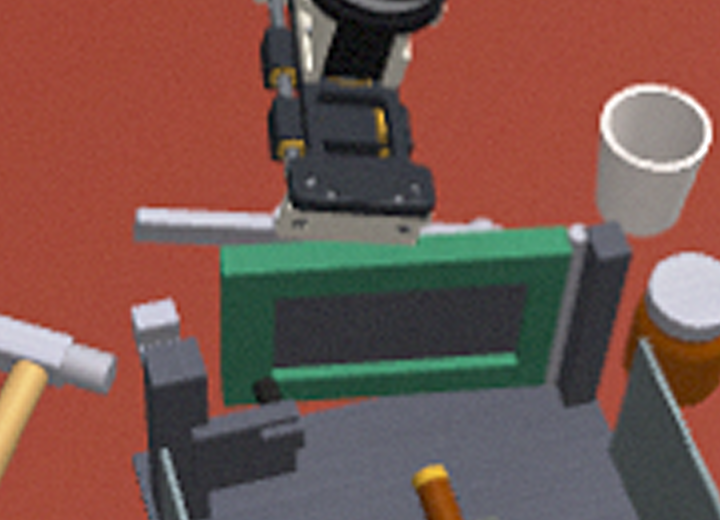

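send_rows(targets=[[[-0.2, 0, -0.8, -0.3, 2.3, 0, 1], [-0.3, 0, -1.7, -0.5, 4.7, 0.1, 1], [-0.4, 0, -2.3, -0.7, 6.5, 0.1, 1], [-0.5, 0, -2.9, -0.8, 8, 0.1, 1], [-0.6, 0, -3.4, -0.9, 9.4, 0.2, 1]]])

```text
time: 6.97
tool_pos: [594.3, 1.5, 182.5]
tcp_rot: [-3.14, 0.179, 1.535]
contact_force: [-1.1, 2.7, -4.0]
grip_width: 17.4
```

```bash
python3 - <<'E'
from st import *
g,b=st()
A=T(.13,.18)
for g in (.12,.11,.1,.09,.08): print(g,relT(A,T(g,.18)))
E
```

```text
t 6.97 g 0.1319 b 0.1789 resid [-0.05 -0.28  0.15] F push 1.2 rad -2.69 z -3.99 w 17.4 rot [-3.14  0.18  1.53]
0.12 [-0.1  -0.   -0.56 -0.19  1.57  0.03]
0.11 [-0.21 -0.   -1.13 -0.37  3.14  0.07]
0.1 [-0.31 -0.   -1.69 -0.53  4.71  0.1 ]
0.09 [-0.41 -0.   -2.25 -0.68  6.29  0.12]
0.08 [-0.51 -0.   -2.82 -0.81  7.86  0.14]
```

send_rows(targets=[[[-0.1, 0, -0.3, -0.1, 0.9, 0, 1], [-0.1, 0, -0.7, -0.2, 1.9, 0, 1], [-0.2, 0, -1, -0.3, 2.8, 0.1, 1], [-0.2, 0, -1.3, -0.4, 3.7, 0.1, 1], [-0.3, 0, -1.7, -0.5, 4.7, 0.1, 1]]])

```text
time: 7.38
tool_pos: [599.0, 0.9, 182.6]
tcp_rot: [-3.14, 0.179, 1.565]
contact_force: [-0.6, 5.6, -5.5]
grip_width: 17.4
```

```bash
python3 - <<'E'
from st import *
g,b=st()
E
```

```text
t 7.38 g 0.1017 b 0.1799 resid [-0.04 -0.31  0.17] F push 0.65 rad -5.63 z -5.52 w 17.4 rot [-3.14  0.18  1.56]
```

send_rows(targets=[[[-0.1, 0, -0.3, -0.1, 0.9, 0, 1], [-0.1, 0, -0.7, -0.2, 1.9, 0, 1], [-0.1, 0, -0.7, -0.2, 1.9, 0, 1]]])

```text
time: 7.63
tool_pos: [601.1, 0.6, 182.6]
tcp_rot: [-3.139, 0.179, 1.577]
contact_force: [0.6, 4.4, -6.0]
grip_width: 17.5
```

```bash
python3 - <<'E'
from st import *
g,b=st()
E
```

```text
t 7.63 g 0.0884 b 0.1802 resid [-0.04 -0.31  0.17] F push -0.59 rad -4.37 z -5.97 w 17.5 rot [-3.14  0.18  1.58]
```

send_rows(targets=[[[-0.1, 0, -0.3, -0.1, 0.9, 0, 1], [-0.1, 0, -0.7, -0.2, 1.9, 0, 1], [-0.1, 0, -0.7, -0.2, 1.9, 0, 1]]])

```text
time: 7.88
tool_pos: [602.9, 0.4, 182.6]
tcp_rot: [-3.139, 0.179, 1.589]
contact_force: [0.4, 5.6, -6.2]
grip_width: 17.3
```

```bash
python3 - <<'E'
from st import *
g,b=st()
E
```

```text
t 7.88 g 0.0765 b 0.1805 resid [-0.04 -0.31  0.17] F push -0.52 rad -5.56 z -6.16 w 17.3 rot [-3.14  0.18  1.59]
```

send_rows(targets=[[[-0.1, 0, -0.3, -0.1, 0.9, 0, 1], [-0.1, 0, -0.7, -0.2, 1.9, 0, 1], [-0.1, 0, -0.7, -0.2, 1.9, 0, 1]]])

```text
time: 8.13
tool_pos: [604.9, 0.3, 182.7]
tcp_rot: [-3.138, 0.179, 1.602]
contact_force: [0.6, 5.1, -7.3]
grip_width: 17.4
```

```bash
python3 - <<'E'
from st import *
g,b=st()
E
```

```text
t 8.13 g 0.0643 b 0.1808 resid [-0.03 -0.33  0.18] F push -0.77 rad -5.06 z -7.3 w 17.4 rot [-3.14  0.18  1.6 ]
```

send_rows(targets=[[[-0.1, 0, -0.3, -0.1, 0.9, 0, 1], [-0.1, 0, -0.7, -0.2, 1.9, 0, 1], [-0.1, 0, -0.7, -0.2, 1.9, 0, 1]]])

```text
time: 8.38
tool_pos: [606.7, 0.1, 182.7]
tcp_rot: [-3.138, 0.179, 1.614]
contact_force: [-0.0, 5.7, -7.0]
grip_width: 17.3
```

```bash
python3 - <<'E'
from st import *
g,b=st()
E
```

```text
t 8.38 g 0.0523 b 0.1811 resid [-0.03 -0.38  0.2 ] F push -0.2 rad -5.68 z -7.02 w 17.3 rot [-3.14  0.18  1.61]
```

send_rows(targets=[[[-0.1, 0, -0.3, -0.1, 0.9, 0, 1], [-0.1, 0, -0.7, -0.2, 1.9, 0, 1], [-0.1, 0, -0.7, -0.2, 1.9, 0, 1]]])

```text
time: 8.63
tool_pos: [608.7, -0.0, 182.7]
tcp_rot: [-3.137, 0.179, 1.627]
contact_force: [0.5, 5.4, -5.4]
grip_width: 17.4
```

```bash
python3 - <<'E'
from st import *
g,b=st()
E
```

```text
t 8.63 g 0.0401 b 0.1813 resid [-0.03 -0.37  0.2 ] F push -0.74 rad -5.36 z -5.37 w 17.4 rot [-3.14  0.18  1.63]
```

send_rows(targets=[[[-0.1, 0, -0.3, -0.1, 0.9, 0, 1], [-0.1, 0, -0.7, -0.2, 1.9, 0, 1], [-0.1, 0, -0.7, -0.2, 1.9, 0, 1]]])

```text
time: 8.88
tool_pos: [610.5, -0.1, 182.7]
tcp_rot: [-3.137, 0.179, 1.639]
contact_force: [0.1, 5.9, -6.8]
grip_width: 17.4
```

```bash
python3 - <<'E'
from st import *
snap('scene','s7.png')
im=cv2.imread('pics/s7.png');big=cv2.resize(im,None,fx=4,fy=4,interpolation=cv2.INTER_CUBIC)
cv2.imwrite('pics/s7b.png',big[150*4:150*4+520,210*4:210*4+720])
g,b=st()
E
```

```text
t 8.93 g 0.0282 b 0.1818 resid [-0.03 -0.42  0.23] F push 0.14 rad -6.36 z -6.47 w 17.3 rot [-3.14  0.18  1.64]
```

View pics/s7b.png

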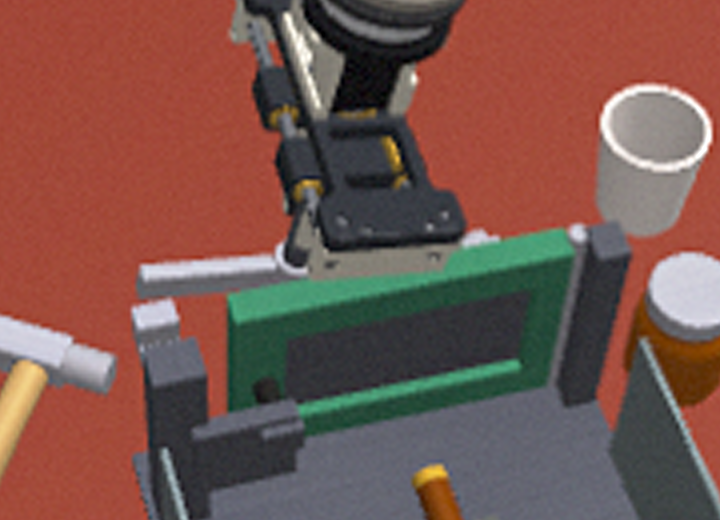

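```bash
python3 - <<'E'
from st import *
def gp(s,n,z,g):
    e=np.array([-np.sin(g),-np.cos(g)]);nn=np.array([-np.cos(g),np.sin(g)])
    return np.r_[Rz(P[2])@(np.array([0,120])+s*e+n*nn)+P[:2],z]
def v(p): r=proj('scene',p); return (np.array([r[1]-210,r[0]-150])*4)
for g in(0,.03,.06,.09,.12):
    b=.18
    ds=115*np.cos(b)-9*np.sin(b); dz=9*np.cos(b)+115*np.sin(b)
    print(g,'corner rear',v(gp(205,-10,150,g)),'front',v(gp(205,10,150,g)),'ring',v(gp(50+ds,21,125+dz,g)),'tip',v(gp(50+205*np.cos(b)-9*np.sin(b),21,125+205*np.sin(b)+9,g)))
g,b=st()
print('tcp proj',v(get_obs()['tool_pos']))
print('catch', v(np.r_[Rz(P[2])@np.array([-26,-135])+P[:2],131]))
E
```

```text
0 corner rear [233.61 329.15] front [224.53 300.69] ring [294.59 264.84] tip [139.81 279.63]
0.03 corner rear [230.44 320.41] front [222.46 291.92] ring [293.47 257.94] tip [138.04 268.77]
0.06 corner rear [227.6  311.65] front [220.72 283.16] ring [292.62 251.05] tip [136.7  257.94]
0.09 corner rear [225.1  302.88] front [219.32 274.41] ring [292.03 244.18] tip [135.77 247.16]
0.12 corner rear [222.94 294.11] front [218.26 265.68] ring [291.7  237.34] tip [135.26 236.44]
t 8.93 g 0.0282 b 0.1818 resid [-0.03 -0.42  0.23] F push 0.14 rad -6.36 z -6.47 w 17.3 rot [-3.14  0.18  1.64]
tcp proj [304.32 227.09]
catch [131.83 316.3 ]
```

send_rows(targets=[[[-0.1, 0, -0.3, -0.1, 0.9, 0, 1], [-0.1, 0, -0.7, -0.1, 1.9, 0, 1], [-0.1, 0, -0.7, -0.1, 1.9, 0, 1]]])

```text
time: 9.18
tool_pos: [612.5, -0.2, 182.8]
tcp_rot: [-3.137, 0.179, 1.651]
contact_force: [-0.3, 5.3, -6.8]
grip_width: 17.4
```

```bash
python3 - <<'E'
from st import *
g,b=st()
E
```

```text
t 9.18 g 0.0158 b 0.1824 resid [-0.02 -0.42  0.22] F push -0.11 rad -5.3 z -6.75 w 17.4 rot [-3.14  0.18  1.65]
```

send_rows(targets=[[[-0.1, 0, -0.3, -0.1, 0.9, 0, 1], [-0.1, 0, -0.7, -0.1, 1.9, 0, 1], [-0.1, 0, -0.7, -0.1, 1.9, 0, 1]]])

```text
time: 9.43
tool_pos: [614.4, -0.2, 182.8]
tcp_rot: [-3.136, 0.179, 1.664]
contact_force: [-0.0, 4.6, -8.1]
grip_width: 17.4
```

```bash
python3 - <<'E'
from st import *
g,b=st()
E
```

```text
t 9.43 g 0.0038 b 0.183 resid [-0.02 -0.44  0.24] F push -0.38 rad -4.6 z -8.13 w 17.4 rot [-3.14  0.18  1.66]
```

send_rows(targets=[[[-0.1, 0, -0.3, -0.1, 0.9, 0, 1], [-0.1, 0, -0.7, -0.1, 1.9, 0, 1], [-0.1, 0, -0.7, -0.1, 1.9, 0, 1]]])

```text
time: 9.68
tool_pos: [616.3, -0.2, 182.9]
tcp_rot: [-3.136, 0.179, 1.676]
contact_force: [-0.6, 4.7, -7.1]
grip_width: 17.3
```

```bash
python3 - <<'E'
from st import *
g,b=st()
E
```

```text
t 9.68 g -0.0085 b 0.1839 resid [-0.01 -0.43  0.24] F push 0.13 rad -4.77 z -7.07 w 17.3 rot [-3.14  0.18  1.68]
```

send_rows(targets=[[[-0.1, 0, -0.3, -0.1, 0.9, 0, 1], [-0.1, 0, -0.7, -0.1, 1.9, 0, 1], [-0.1, 0, -0.7, -0.1, 1.9, 0, 1]]])

```text
time: 9.93
tool_pos: [618.0, -0.2, 182.9]
tcp_rot: [-3.135, 0.179, 1.688]
contact_force: [-1.0, 4.3, -6.6]
grip_width: 17.3
```

```bash
python3 - <<'E'
from st import *
g,b=st()
E
```

```text
t 9.93 g -0.0192 b 0.1841 resid [-0.01 -0.49  0.26] F push 0.54 rad -4.43 z -6.58 w 17.3 rot [-3.13  0.18  1.69]
```

send_rows(targets=[[[-0.1, 0, -0.3, 0, 0.9, 0, 1], [-0.1, 0, -0.7, -0.1, 1.9, 0, 1], [-0.1, 0, -0.7, -0.1, 1.9, 0, 1]]])

```text
time: 10.18
tool_pos: [619.4, -0.3, 182.9]
tcp_rot: [-3.133, 0.179, 1.701]
contact_force: [-3.2, 3.8, -6.9]
grip_width: 17.6
```

```bash
python3 - <<'E'
from st import *
g,b=st()
E
```

```text
t 10.18 g -0.0283 b 0.1833 resid [-0.   -0.48  0.26] F push 2.76 rad -4.12 z -6.92 w 17.6 rot [-3.13  0.18  1.7 ]
```

send_rows(targets=[[[0, 0, -0.3, 0, 0.9, 0, 1], [-0.1, 0, -0.7, -0.1, 1.9, 0, 1], [-0.1, 0, -0.7, -0.1, 1.9, 0, 1]]])

```text
time: 10.43
tool_pos: [620.8, -0.3, 182.7]
tcp_rot: [-3.131, 0.179, 1.713]
contact_force: [-5.8, 3.3, -5.6]
grip_width: 17.4
```

```bash
python3 - <<'E'
from st import *
g,b=st()
E
```

```text
t 10.43 g -0.0368 b 0.1823 resid [-0.   -0.48  0.26] F push 5.32 rad -3.98 z -5.63 w 17.4 rot [-3.13  0.18  1.71]
```

send_rows(targets=[[[0, 0, -0.2, 0, 0.8, 0, 1], [0, 0, -0.4, 0, 1.6, 0, 1], [0, 0, -0.6, -0.1, 2.4, 0, 1], [0, 0, -0.6, -0.1, 2.4, 0, 1]]])

```text
time: 10.77
tool_pos: [622.3, -0.4, 182.5]
tcp_rot: [-3.127, 0.179, 1.724]
contact_force: [-9.1, 1.2, -5.4]
grip_width: 17.3
```

```bash
python3 - <<'E'
from st import *
g,b=st()
E
```

```text
t 10.77 g -0.0464 b 0.1805 resid [ 0.   -0.5   0.27] F push 8.85 rad -2.46 z -5.42 w 17.3 rot [-3.13  0.18  1.72]
```

send_rows(targets=[[[0, 0, -0.2, 0, 0.6, 0, 1], [0, 0, -0.3, 0, 1.1, 0, 1], [0, 0, -0.3, 0, 1.1, 0, 1]]])

```text
time: 11.02
tool_pos: [623.0, -0.4, 182.5]
tcp_rot: [-3.125, 0.179, 1.729]
contact_force: [-10.9, 1.4, -5.0]
grip_width: 17.3
```

```bash
python3 - <<'E'
from st import *
g,b=st()
snap('scene','s8.png');st()
im=cv2.imread('pics/s8.png');big=cv2.resize(im,None,fx=4,fy=4,interpolation=cv2.INTER_CUBIC)
cv2.imwrite('pics/s8b.png',big[150*4:150*4+520,210*4:210*4+720])
A=T(-.05,.18)
for b in (.15,.12,.1,.09,.08,.06,.04,.02,0,-.01): print(b,relT(A,T(-.05,b)))
E
```

```text
t 11.02 g -0.0506 b 0.1798 resid [ 0.01 -0.51  0.28] F push 10.64 rad -2.89 z -4.99 w 17.3 rot [-3.13  0.18  1.73]
t 11.07 g -0.0506 b 0.1799 resid [ 0.01 -0.52  0.28] F push 10.76 rad -1.25 z -4.59 w 17.3 rot [-3.13  0.18  1.73]
0.15 [-0.    1.72  0.   -1.08 -0.    3.48]
0.12 [-0.01  3.44  0.   -2.05 -0.    6.99]
0.1 [-0.01  4.58  0.   -2.64 -0.01  9.35]
0.09 [-0.01  5.16  0.   -2.92 -0.01 10.53]
0.08 [-0.01  5.73  0.   -3.19 -0.01 11.71]
0.06 [-0.02  6.88  0.   -3.68 -0.01 14.09]
0.04 [-0.02  8.02  0.   -4.13 -0.01 16.48]
0.02 [-0.02  9.17  0.   -4.53 -0.01 18.87]
0 [-0.02 10.31  0.   -4.88 -0.01 21.28]
-0.01 [-0.02 10.89  0.   -5.04 -0.01 22.48]
```

View pics/s8b.png

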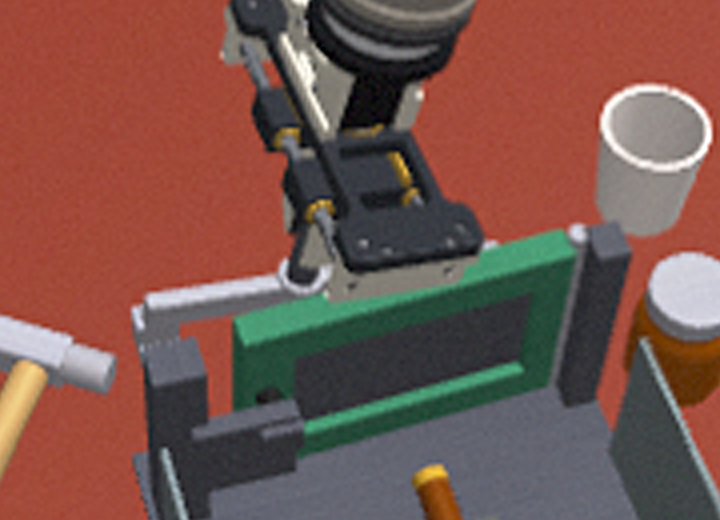

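send_rows(targets=[[[0, 0.9, 0, -0.5, 0, 1.7, 1], [0, 1.7, 0, -1.1, 0, 3.5, 1], [0, 2.6, 0, -1.6, 0, 5.2, 1], [0, 3.4, 0, -2, 0, 7, 1], [0, 3.4, 0, -2, 0, 7, 1]]])

```text
time: 11.48
tool_pos: [623.5, -3.8, 175.7]
tcp_rot: [-3.125, 0.119, 1.728]
contact_force: [-10.4, 2.0, -4.4]
grip_width: 17.3
```

```bash
python3 - <<'E'
from st import *
g,b=st()
A=T(-.05,.12)
for b in (.1,.08,.06,.04,.02,0,-.01): print(b,relT(A,T(-.05,b)))
E
```

```text
t 11.48 g -0.0507 b 0.1168 resid [ 0.01 -0.48  0.22] F push 10.04 rad -3.42 z -4.4 w 17.3 rot [-3.13  0.12  1.73]
0.1 [-0.    1.15  0.   -0.73 -0.    2.32]
0.08 [-0.01  2.29  0.   -1.42 -0.    4.65]
0.06 [-0.01  3.44  0.   -2.05 -0.    6.99]
0.04 [-0.01  4.58 -0.   -2.64 -0.01  9.35]
0.02 [-0.01  5.73  0.   -3.19 -0.01 11.71]
0 [-0.02  6.88  0.   -3.68 -0.01 14.09]
-0.01 [-0.02  7.45  0.   -3.91 -0.01 15.28]
```

Lower to about 0.05 in fine rows.

send_rows(targets=[[[0, 0.6, 0, -0.4, 0, 1.2, 1], [0, 1.2, 0, -0.7, 0, 2.3, 1], [0, 1.7, 0, -1.1, 0, 3.5, 1], [0, 2.3, 0, -1.4, 0, 4.6, 1], [0, 2.3, 0, -1.4, 0, 4.6, 1]]])

```text
time: 11.9
tool_pos: [623.7, -5.7, 171.4]
tcp_rot: [-3.126, 0.079, 1.727]
contact_force: [-11.0, 2.7, -4.2]
grip_width: 17.4
```

```bash
python3 - <<'E'
from st import *
g,b=st()
E
```

```text
t 11.9 g -0.0509 b 0.0783 resid [ 0.01 -0.52  0.22] F push 10.55 rad -4.21 z -4.15 w 17.4 rot [-3.13  0.08  1.73]
```

send_rows(targets=[[[0, 0.6, 0, -0.4, 0, 1.2, 1], [0, 1.2, 0, -0.7, 0, 2.3, 1], [0, 1.2, 0, -0.7, 0, 2.3, 1]]])

```text
time: 12.15
tool_pos: [623.9, -6.6, 169.2]
tcp_rot: [-3.126, 0.058, 1.727]
contact_force: [-10.8, 1.2, -4.0]
grip_width: 17.5
```

```bash
python3 - <<'E'
from st import *
g,b=st()
E
```

```text
t 12.15 g -0.0511 b 0.0588 resid [ 0.01 -0.51  0.2 ] F push 10.48 rad -2.69 z -4.02 w 17.5 rot [-3.13  0.06  1.73]
```

send_rows(targets=[[[0, 0.6, 0, -0.3, 0, 1.2, 1], [0, 1.2, 0, -0.6, 0, 2.3, 1], [0, 1.2, 0, -0.6, 0, 2.3, 1]]])

```text
time: 12.4
tool_pos: [624.1, -7.4, 167.0]
tcp_rot: [-3.126, 0.037, 1.727]
contact_force: [-10.1, 2.8, -3.3]
grip_width: 17.5
```

```bash
python3 - <<'E'
from st import *
g,b=st()
E
```

```text
t 12.4 g -0.0514 b 0.0391 resid [ 0.01 -0.54  0.2 ] F push 9.57 rad -4.17 z -3.32 w 17.5 rot [-3.13  0.04  1.73]
```

No upward reaction at b≈0.04, so the bar is behind the nose. Lower it to the rest.

send_rows(targets=[[[0, 0.6, 0, -0.2, 0, 1.2, 1], [0, 1.1, 0, -0.5, 0, 2.4, 1], [0, 1.1, 0, -0.5, 0, 2.4, 1]]])

```text
time: 12.65
tool_pos: [624.2, -8.1, 164.7]
tcp_rot: [-3.126, 0.019, 1.727]
contact_force: [-10.5, -0.3, -4.1]
grip_width: 17.4
```

```bash
python3 - <<'E'
from st import *
g,b=st()
E
```

```text
t 12.65 g -0.0516 b 0.0195 resid [ 0.01 -0.6   0.21] F push 10.44 rad -1.2 z -4.13 w 17.4 rot [-3.13  0.02  1.73]
```

send_rows(targets=[[[0, 0.6, 0, -0.2, 0, 1.2, 1], [0, 1, 0, -0.4, 0, 2, 1], [0, 1, 0, -0.4, 0, 2, 1]]])

```text
time: 12.9
tool_pos: [624.3, -8.7, 162.9]
tcp_rot: [-3.126, 0.002, 1.727]
contact_force: [-9.5, 0.2, -3.2]
grip_width: 17.7
```

```bash
python3 - <<'E'
from st import *
g,b=st()
snap('scene','s9.png');snap('top','t9.png')
im=cv2.imread('pics/s9.png');big=cv2.resize(im,None,fx=4,fy=4,interpolation=cv2.INTER_CUBIC)
cv2.imwrite('pics/s9b.png',big[150*4:150*4+520,210*4:210*4+720])
E
```

```text
t 12.9 g -0.0519 b 0.0034 resid [ 0.01 -0.6   0.2 ] F push 9.4 rad -1.59 z -3.19 w 17.7 rot [-3.13  0.    1.73]
```

View pics/s9b.png

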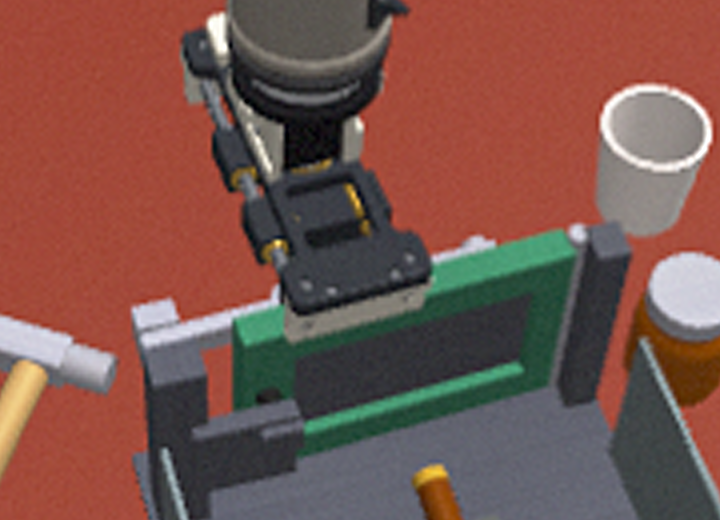

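send_rows(targets=[[[0, 0.2, 0, 0, 0, 0.6, 1], [0, 0.2, 0, 0, 0, 1.2, 1], [0, 0.2, 0, 0, 0, 1.2, 1]]])

```text
time: 13.25
tool_pos: [624.7, -8.8, 162.7]
tcp_rot: [-3.128, -0.001, 1.727]
contact_force: [-10.8, -0.4, 1.3]
grip_width: 17.3
```

```bash
python3 - <<'E'
from st import *
g,b=st()
E
```

```text
t 13.25 g -0.0537 b 0.0019 resid [ 0.01 -0.62  0.2 ] F push 10.71 rad -1.12 z 1.32 w 17.3 rot [-3.13 -0.    1.73]
```

send_rows(targets=[[[0, 0, 0, 0, 0, 0.6, 1], [0, 0, 0, 0, 0, 1.2, 1], [0, 0, 0, 0, 0, 1.2, 1]]])

```text
time: 13.5
tool_pos: [625.0, -8.8, 162.6]
tcp_rot: [-3.129, -0.0, 1.727]
contact_force: [-10.4, -0.7, 5.0]
grip_width: 17.5
```

```bash
python3 - <<'E'
from st import *
g,b=st()
E
```

```text
t 13.5 g -0.056 b 0.0011 resid [ 0.02 -0.63  0.21] F push 10.36 rad -0.79 z 5.01 w 17.5 rot [-3.13 -0.    1.73]
```

send_rows(targets=[[[0, 0, 0, 0, -0.8, 0, 1], [0, 0, 0, 0, -1.6, 0, 1], [0, 0, 0, 0, -2.4, 0, 1], [0, 0, 0, 0, -3.2, 0, 1], [0, 0, 0, 0, -3.2, 0, 1]]])

```text
time: 13.92
tool_pos: [623.0, -8.8, 162.6]
tcp_rot: [-3.132, -0.001, 1.727]
contact_force: [-6.0, 2.0, 1.7]
grip_width: 17.5
```

```bash
python3 - <<'E'
from st import *
g,b=st()
E
```

```text
t 13.92 g -0.0435 b 0.0012 resid [ 0.01 -0.6   0.19] F push 5.72 rad -2.81 z 1.75 w 17.5 rot [-3.13 -0.    1.73]
```

send_rows(targets=[[[0, 0, 0, 0, -0.7, 0, 1], [0, 0, 0, 0, -1.4, 0, 1], [0, 0, 0, 0, -2, 0, 1], [0, 0, 0, 0, -2, 0, 1]]])

```text
time: 14.25
tool_pos: [621.9, -8.8, 162.6]
tcp_rot: [-3.134, -0.001, 1.727]
contact_force: [-3.6, 0.5, 5.5]
grip_width: 17.1
```

```bash
python3 - <<'E'
from st import *
g,b=st()
E
```

```text
t 14.25 g -0.037 b 0.0007 resid [ 0.   -0.63  0.2 ] F push 3.52 rad -0.94 z 5.53 w 17.1 rot [-3.13 -0.    1.73]
```

send_rows(targets=[[[0, 0, 0, 0, -0.7, 0, 1], [0, 0, 0, 0, -1.4, 0, 1], [0, 0, 0, 0, -2, 0, 1], [0, 0, 0, 0, -2, 0, 1]]])

```text
time: 14.58
tool_pos: [621.2, -8.9, 162.6]
tcp_rot: [-3.137, -0.001, 1.727]
contact_force: [2.8, 1.7, 6.9]
grip_width: 17.6
```

```bash
python3 - <<'E'
from st import *
g,b=st()
snap('scene','s10.png')
im=cv2.imread('pics/s10.png');big=cv2.resize(im,None,fx=6,fy=6,interpolation=cv2.INTER_CUBIC)
cv2.imwrite('pics/s10b.png',big[200*6:200*6+420,225*6:225*6+720])
E
```

```text
t 14.58 g -0.0325 b 0.0007 resid [ 0.   -0.6   0.19] F push -3.03 rad -1.3 z 6.91 w 17.6 rot [-3.14 -0.    1.73]
```

View pics/s10b.png

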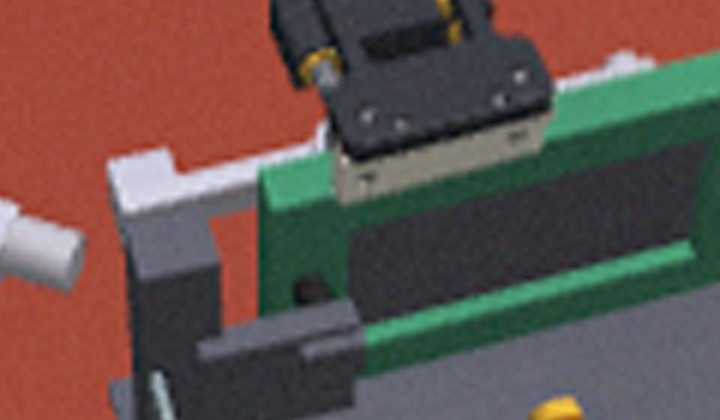

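The bar now bears on the nose: pulling back shows stiff resistance. Zero the side load, then release.

send_rows(targets=[[[0, 0, 0, 0, 0.8, 0, 1], [0, 0, 0, 0, 0.8, -0.8, 1], [0, 0, 0, 0, 0.8, -0.8, 1]]])

```text
time: 14.88
tool_pos: [621.1, -8.7, 162.6]
tcp_rot: [-3.134, -0.001, 1.727]
contact_force: [0.6, -0.2, 5.3]
grip_width: 17.4
```

send_rows(targets=[[[0, 0, 0, 0, 0, 0, -1], [0, 0, 0, 0, 0, 0, -1], [0, 0, 0, 0, 0, 0, -1], [0, 0, 0, 0, 0, 0, -1], [0, 0, 0, 0, 0, 0, -1]]])

```text
time: 15.3
tool_pos: [619.6, -8.2, 161.1]
tcp_rot: [-3.13, -0.003, 1.727]
contact_force: [0.3, -0.8, -0.4]
grip_width: 46.1
```

send_rows(targets=[[[0, 0, 0, 0, 0, 0, -1], [0, 0, 0, 0, 0, 0, -1], [0, 0, 0, 0, 0, 0, -1], [0, 0, 0, 0, 0, 0, -1], [0, 0, 0, 0, 0, 0, -1]]])

```text
time: 15.72
tool_pos: [620.0, -8.2, 161.7]
tcp_rot: [-3.132, -0.003, 1.727]
contact_force: [-0.9, 0.2, 1.7]
grip_width: 79.3
```

send_rows(targets=[[[0, 0, 0, 0, 0, -8, -1], [0, 0, 0, 0, 0, -20, -1], [0, 0, 0, 0, 0, -40, -1], [0, 0, 0, 0, 0, -60, -1], [0, 0, 0, 0, 0, -80, -1]]])

```text
time: 16.13
tool_pos: [620.8, -8.3, 243.2]
tcp_rot: [-3.132, -0.003, 1.727]
contact_force: [1.3, 0.2, 0.8]
grip_width: 92.1
```

Move the arm back toward the robot to clear the view.

send_rows(targets=[[[0, 0, 0, 0, -30, -8, -1], [0, 0, 0, 0, -60, -15, -1], [0, 0, 0, 0, -95, -20, -1], [0, 0, 0, 0, -130, -20, -1], [0, 0, 0, 0, -165, -20, -1]]])

```text
time: 16.55
tool_pos: [456.6, -34.1, 264.2]
tcp_rot: [-3.133, -0.002, 1.727]
contact_force: [-0.3, -0.8, 0.1]
grip_width: 91.6
```

send_rows(targets=[[[0, 0, 0, 0, -30, 0, -1], [0, 0, 0, 0, -50, 0, -1], [0, 0, 0, 0, -50, 0, -1]]])

```text
time: 16.8
tool_pos: [405.6, -41.8, 264.9]
tcp_rot: [-3.132, -0.002, 1.726]
contact_force: [1.1, 0.1, 0.1]
grip_width: 92.1
```

```bash
python3 - <<'E'
from st import *
snap('scene','s11.png');snap('top','t11.png')
for f,(y,x) in (('s11',(170,215)),('t11',(120,170))):
    im=cv2.imread(f'pics/{f}.png');big=cv2.resize(im,None,fx=4,fy=4,interpolation=cv2.INTER_CUBIC)
    cv2.imwrite(f'pics/{f}b.png',big[y*4:y*4+440,x*4:x*4+720])
for n in('grip','bar_tip','gate_hinge'):
    for c in('scene','top'):
        r=place_of(n,c)
        if r: print(n,c,round(r[0]['conf'],2),np.array(r[0]['location']),[proj(c,pt(n,P[:3]+[g])) for g in(-.03,0)])
for n in('jar','cup','hammer'):
    for c in('scene','top'):
        r=place_of(n,c)
        if r: print(n,c,round(r[0]['conf'],2),np.array(r[0]['location']))
o=get_obs();print(o['time'],o['tool_pos'],o['contact_force'])
E
```

```text
grip scene 0.74 [210.1 281.4] [array([210.8 , 282.79]), array([209.02, 282.43])]
grip top 0.58 [187.  286.6] [array([186.16, 286.07]), array([188.38, 286.03])]
bar_tip scene 0.88 [236.4 242.8] [array([235.09, 244.1 ]), array([232.36, 243.56])]
bar_tip top 0.88 [184.9 325.4] [array([183.68, 323.72]), array([186.88, 323.82])]
gate_hinge scene 0.74 [207.1 354.2] [array([210.23, 353.93]), array([210.23, 353.93])]
gate_hinge top 0.84 [184.8 215.6] [array([187.3 , 214.78]), array([187.3 , 214.78])]
jar scene 0.85 [241.3 378.1]
jar top 0.67 [192.3 193.1]
cup scene 0.79 [199.6 368.4]
cup top 0.69 [243.5 191.3]
hammer scene 0.58 [280.4 202.4]
hammer top 0.94 [180.2 362.4]
17.5 [408.74 -41.67 263.7 ] [ 0.61 -0.01  0.17]
```

View pics/s11b.png

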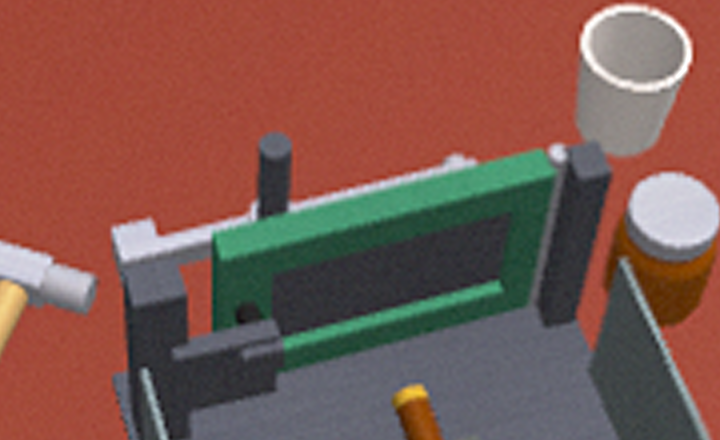

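View pics/t11b.png

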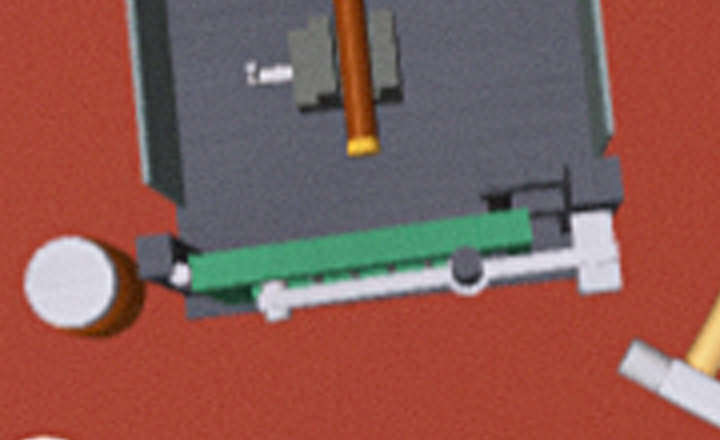

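The pictures show the gate shut. The bar's end lies behind the catch nose (top crop: bar at about (590,258), nose in front to y≈290), and the grip post stands upright. The bystanders have not moved.

```bash
python3 -c "
from plant import *
print(close_job())"
```

```text
the job is handed in; nothing more can be done
None
```

The gate is shut and latched, and I handed the job in at about 17.5 s of the 48 s allowed; no verdict was reported.

**What I did:** I gripped the post, lifted the bar to about 0.18 rad and swung the gate to. The buffer was first felt at a gate angle of about -0.02. I pushed to about 10.5 N, lowered the bar behind the catch nose onto its rest, eased off, let go and backed the arm away.

**Force:** the push at the grip post, as measured at the tool, stayed below about 11 N. The force on the latch post itself is not measured.

**Last checks:**
- **Bar down:** the tool height matched the grasp height, which gives a bar angle of about 0.001 rad before release. The grip post looked upright in the pictures afterwards.
- **Bearing on the catch:** before letting go, a slight pull back met stiff resistance, changing by about 6.5 N over 0.7 mm. I did not measure the bearing force after release.
- **Gate angle:** the tool position gave about -0.03 rad before release. The networks' points in the final pictures roughly agree, to within a few pixels.
- **Bystanders:** the jar, cup and hammer were found within about 3 pixels of where they started.
- **Robot clear:** the arm stood back by about 200 mm and the tool force was near zero.

None of these checks failed or disagreed.

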